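Cap the studio camera's lens

ROBOT

A 7-joint arm with a two-finger parallel gripper is mounted at the origin on the work surface. World frame = base frame: x ahead of the robot, y to its left, z up, the work surface at z = 0. Lengths are in m, angles in rad, forces in N, time in s.
With the tool pointing down it reaches from about 0.4 to 0.875 m from the base axis. Payload 19.3 kg.
Tool frame: the origin (TCP) lies at the very end of the fingers, on their centre line; the grasp point (between the pads) lies 19 mm behind it (r.hold_point_z is the distance from the TCP to the grasp point, in m); z points along the fingers, y is the direction in which the jaws open and shut (so a half turn about z gives the same grasp; the last joint's range is limited). The gripper opens to 85 mm and grips with 20 to 120 N. Pads are 22 mm wide; open, the fingers measure 114 mm over their backs; the gripper's body (76 mm by 85 mm) begins 54 mm behind the grasp point. The pads swing forward as they close: fully open they stand 13 mm farther back than shut.
Start: joints at [1.114, 0.521, -0.036, 1.599, 0.021, 1.021, -0.113], TCP at [0.236, -0.579, 0.231] pointing down, gripper open.
Joint ranges: [-2.91, 2.91], [-0.3, 2.13], [-1.5, 1.42], [0.17, 2.43], [-1.26, 4.41], [0.16, 1.93], [-2.52, 2.52]. Speed limits (rad/s): [1.89, 1.89, 2.39, 2.39, 3.01, 3.01, 3.01].

INTERFACE

Orientations are given as a unit quaternion [w, x, y, z].
In Python, from workcell import r gives the robot as it stands. The module is installed in compiled form; this text tells all that it offers.
- The arm moves only by the tool step_arm, never from a script. Its argument "steps" is a list of rows, each a list of 7 numbers: the shift along the tool's x, y, z as a fraction of full scale, then the turn, a rotation vector about the tool's x, y, z as a fraction of full scale, then the opening, from -1 (shut) to 1 (fully open). A call has 1 to 10 rows; each row shifts and turns the pose as measured when the row begins, along the tool's axes as they then stand; what a row does not reach is not made up. Full scale, the value 1, is 0.04 m for a shift and 4 degrees for a turn. A row lasts 1/8 s, in which the tool goes at most 62.5 mm and 10.7 degrees, less where a joint would pass 70% of its speed; a pose out of reach is approached as far as the arm can. A call with a number of a shift or a turn outside -1 to 1 is refused whole. A call with a gripper value outside its range is refused whole. The fingers move at their own pace and stop on an object; "squeeze" is the grip in N (left out, the last holds). Time passes only in rows, so rows that do not move let the fingers close. It gives the time, the measured TCP pose, the force and the opening at its end, in the units of the state.
- r.get_obs(): the state, without advancing time (a new reading comes with each control period).
- r.grab_frame(name): name is "scene" or "top" or "wrist"; returns a dict with "pixels" (384x512x3 uint8, red, green, blue), "vfov" (degrees; the focal length in pixels is half the picture's height over the tangent of half this angle, whatever the lens; pixels are square), "cx", "cy" (the principal point, pixels), "rvec" (rotation vector, rad) and "tvec" (3), from world to camera coordinates, as OpenCV has them. Camera axes: x right, y down, z forward; pixel columns grow to the right and rows downward; lengths in m; the calibration is good to about 2 mm. A picture is of the moment at which its call begins. There is no depth.
- r.finish_job(): hands the job in, once; it reports no verdict.
Trained networks look in a picture, given as the dict that the camera call returned (one of the last four; its "shot" number tells which), for a name from the list of things; names that differ only in an ending like _2 or _b are one class to them, and where a whole thing is asked for, a point or a joint stands for the part that bears it (a point fixed in the world has none). Each returns a list of dicts, best first, with "confidence" (0 to 1); they miss things now and then, are a little off and sometimes report something else, mostly with a low value. They report only what shows in the picture. A call takes as long as a camera call. They do not tell look-alikes from the thing itself.
- r.search_frame(target, picture): "position" ([x, y, z] in m, in world coordinates, good to about 4 mm: the middle of the surface that is visible of it).
The state is a dict: "clock": time; "q": joint angles; "joint_velocities": joint speeds; "effort": joint torques, N m; "eef_pos": TCP position; "orientation": TCP orientation; "force": force on the tool from outside, world axes, zero at the start; "ft_torque": the same for the moment, N m; "gripper_width": opening from 0.0 (shut) to 1.0 (fully open).
Only numpy, scipy, OpenCV 4.12 (cv2) and the standard library are available. Lean on these libraries where they do the work, as an engineer would, in place of code of your own. Each camera call takes 0.05 s, during which the arm holds its last target. There are 200 camera calls.

TASK

Put the sprung lens cap on the camera that lies on its back on the studio table: pick the cap up by pinching its two tabs together, lower it squarely into the mouth of the lens, press it home gently (the lens can only take a light push) and let the tabs spring out under the rim, so that it is latched flush all round. Leave the other things on the table alone.

Things in the scene. Friction and masses are not known exactly. Their poses are not given: they have to be found in the camera images.
- camera: Black camera lying on its back, fixed to the table: body 92 (x) x 132 (y) x 44 mm high, 50 mm high at the viewfinder hump on its +x side, 58 mm at the hand grip on its -y side. Origin on the table, at the centre of its underside, on the lens axis; z up. Pushing on lens or camera with more than 20 N is too much; it is rigid, so force rises fast
- lens_axis (a point): Point on the lens axis, 100 mm above the camera's origin. Upright round barrel, 76 mm outside. Its flat metal rim is 0 to 16 mm ABOVE this point: the lens was left extended by an amount that is not reported and must be felt or seen; it stays so. The mouth is a straight bore 58 mm wide, 14.5 mm deep, no chamfer; below it widens to 67 mm, 32 mm deep in all below the rim
- cap: Black lens cap, about 65 g, lying flat, its two grey tabs up. Origin at the centre of its underside, z up. The plug is 55 mm in diameter (51 mm in the lowest 4 mm), 22 mm high. On it a flange 70 mm in diameter and 4 mm thick. It may go into the lens at any yaw. Its 22 mm plug reaches through the 14.5 mm deep bore
- flange (a point): Centre of the underside of the cap's flange, 22 mm above the cap's origin: this face comes to rest on the lens rim when the cap is home
- tabs (a point): Midway between the two upright finger tabs, 37 mm above the cap's origin. Tabs stand from 26 to 48 mm above the cap's origin, 20 mm wide along x, 4 mm thick; at rest their outer faces are at y = +18 and -18 mm (36 mm apart). Pinch along the cap's y: each moves in 5 mm to a stop (then 26 mm apart)
- tab_a (a joint): Travel of the cap's +y tab, m: 0 sprung out, 0.005 pinched to the stop. Spring 3 N at rest, 7 N at the stop. The tab carries a hook 12 mm wide, 2 to 6 mm above the cap's origin, reaching 31.5 mm from the cap's axis at rest (too far for the bore) and 26.5 mm when pinched. With the flange on the rim it has 1.5 mm of room under the bore
- tab_b (a joint): The same for the cap's -y tab: 0 sprung out, 0.005 pinched to the stop
- mug: bystander: white mug 80 mm in diameter, 90 mm high, origin under its centre
- paint: bystander: upright plastic paint bottle 60 mm in diameter, 160 mm high, origin under its centre
- tin: bystander: tin 80 mm in diameter and 100 mm high with brushes standing to about 230 mm, origin under its centre
- jar_lid: bystander: plain white jar lid, a flat disc 60 mm in diameter and 12 mm high without tabs, origin under its centre
Mind the look-alikes: they are no part of the job. What is shaped like the cap but green is not meant.

How it is judged:
By the outcome, as a careful person would: the job done as asked, in the order asked, and still so for the second after the job is handed in, with the robot touching nothing.
It also fails if it takes over 48 s, if anything falls off the work surface, if the arm or the gripper's body presses on something with over 40 N, if the wrist force passes 120 N, or if a joint passes its speed limit or range.

## Working session

There is one attempt and no reset: what is moved stays moved. The work goes in short steps, Python scripts to look and compute and a tool call to move; the robot and the scene stay as the last step left them, time stands still between calls to the robot, and variables do not carry over. Pictures are saved under pics/ and viewed, about 8 in all and at most 12, crops included, and the job is handed in when it is done.

Besides the shell and the picture viewer there is one more tool, called after "Emit:" as name(argument=value, ...) on one line, values as JSON. step_arm: Moves the arm, as the interface text tells. Shift numbers are shares of 0.04 m and turn numbers shares of 4 degrees, none past 1 either way. Its arguments: {"type":"object","properties":{"steps":{"type":"array","items":{"type":"array","items":{"type":"number"}}},"squeeze":{"type":"number"}},"required":["steps"]}

```bash
mkdir -p pics; cat > h.py <<'E'
import numpy as np, cv2
from workcell import r
def save(p,n,crop=None,s=1):
    im=p["pixels"][:,:,::-1]
    if crop: x0,y0,x1,y1=crop; im=im[y0:y1,x0:x1]
    cv2.imwrite("pics/"+n,cv2.resize(im,None,fx=s,fy=s,interpolation=cv2.INTER_CUBIC))
def K(p):
    f=p["pixels"].shape[0]/2/np.tan(np.radians(p["vfov"])/2)
    return np.array([[f,0,p["cx"]],[0,f,p["cy"]],[0,0,1]])
def proj(p,X):
    return cv2.projectPoints(np.array(X,float).reshape(-1,3),np.array(p["rvec"],float),np.array(p["tvec"],float),K(p),None)[0].reshape(-1,2)
def back(p,uv,z):
    R=cv2.Rodrigues(np.array(p["rvec"],float))[0];t=np.array(p["tvec"],float).ravel()
    c=-R.T@t; d=R.T@np.linalg.inv(K(p))@np.array([uv[0],uv[1],1.]); return c+d*(z-c[2])/d[2]
E
python3 - <<'E'
from h import *
ps=[r.grab_frame(n) for n in("scene","top")]
cv2.imwrite("pics/a.png",cv2.resize(np.hstack([p["pixels"] for p in ps])[:,:,::-1],(800,300),interpolation=cv2.INTER_AREA))
save(ps[1],"top.png",None,1.5)
for p,n in zip(ps,("scene","top")):
    for t in("cap","camera","tabs","lens_axis","mug","jar_lid"):
        for d in r.search_frame(t,p)[:4]: print(n,t,np.round(d["position"],3),round(d["confidence"],2),proj(p,d["position"]).round()[0])
print(r.get_obs())
E
```

```text
scene cap [ 0.491 -0.258  0.027] 0.91 [145. 255.]
scene cap [ 0.554 -0.168  0.028] 0.89 [193. 251.]
scene cap [ 0.567 -0.056  0.023] 0.69 [234. 236.]
scene camera [0.584 0.126 0.05 ] 0.79 [292. 202.]
scene tabs [ 0.49  -0.258  0.026] 0.97 [145. 255.]
scene tabs [ 0.569 -0.059  0.029] 0.83 [234. 234.]
scene tabs [ 0.554 -0.171  0.025] 0.65 [192. 252.]
scene tabs [ 0.757 -0.216  0.093] 0.63 [233. 287.]
scene mug [ 0.751 -0.014  0.059] 0.73 [302. 254.]
scene jar_lid [ 0.387 -0.     0.008] 0.62 [208. 201.]
top cap [ 0.476 -0.257  0.027] 0.86 [351. 238.]
top cap [ 0.55  -0.156  0.027] 0.58 [310. 205.]
top cap [ 0.558 -0.046  0.026] 0.58 [264. 201.]
top camera [0.557 0.139 0.059] 0.67 [184. 198.]
top tabs [ 0.556 -0.05   0.025] 0.93 [266. 202.]
top tabs [ 0.475 -0.256  0.025] 0.78 [351. 238.]
top tabs [ 0.552 -0.16   0.024] 0.7 [311. 205.]
top lens_axis [0.555 0.136 0.06 ] 0.64 [185. 199.]
top mug [ 0.75  -0.005  0.036] 0.71 [250. 120.]
top jar_lid [0.38  0.004 0.011] 0.91 [241. 275.]
{'clock': 0.7, 'q': array([ 1.11377983,  0.52139789, -0.03632426,  1.59947562,  0.02119322,
        1.02110159, -0.11281075]), 'joint_velocities': array([-7.84403301e-04,  1.81304621e-03,  2.41963534e-03, -7.37057753e-04,
       -2.16350883e-04,  1.93530071e-03,  8.55503042e-05]), 'effort': array([-9.09665687e-04, -9.26665235e+01,  1.97810680e+00, -3.70201600e+01,
        1.81606732e-02,  2.07716876e-03, -3.57518456e-05]), 'eef_pos': array([ 0.23577096, -0.57882812,  0.23130057]), 'orientation': array([-1.55183303e-06,  9.81358374e-01,  1.92186739e-01,  9.51315383e-06]), 'force': array([-0.26480418, -0.18757953, -0.65337816]), 'ft_torque': array([-0.00120442,  0.05635334, -0.02579511]), 'gripper_width': 0.9921584579974888}
```

View pics/top.png

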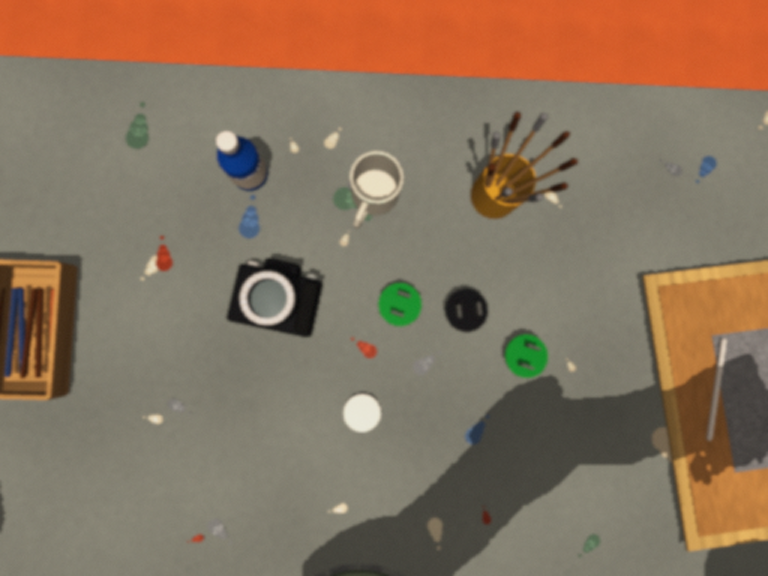

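View pics/a.png

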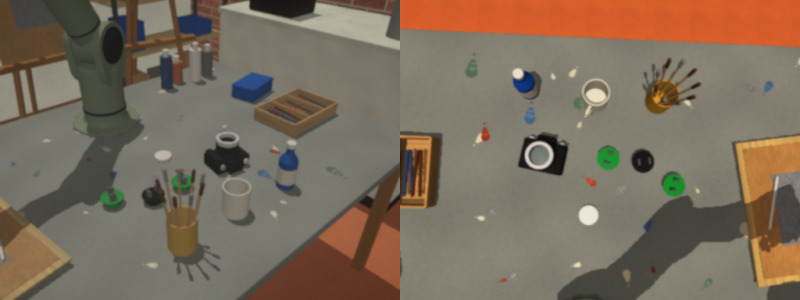

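The black cap is at top (310,205), or (466,309) in the 1.5x view. The green look-alikes on either side are at about (266,202) and (351,238). Only the black one fits the description, and I'll confirm that close up with the wrist camera. The jar lid is at (241,275) and the lens at about (178,199).

Emit:
step_arm(steps=[[0.95,-0.57,0,0,0,0,1],[0.95,-0.57,0,0,0,0,1],[0.95,-0.57,0,0,0,0,1],[0.95,-0.57,0,0,0,0,1],[0.95,-0.57,0,0,0,0,1],[0.95,-0.57,0,0,0,0,1],[0.95,-0.57,0,0,0,0,1],[0.95,-0.57,0,0,0,0,1],[0.95,-0.57,0,0,0,0,1],[0.95,-0.57,0,0,0,0,1]])

```text
clock: 1.95
eef_pos: [0.5083, -0.2167, 0.2317]
orientation: [0.001, 0.982, 0.189, 0.0]
force: [1.1, 0.3, -0.4]
gripper_width: 0.997
```

```bash
python3 - <<'E'
from h import *
p=r.grab_frame("wrist"); save(p,"w1.png",None,1.5)
for t in("cap","tabs","tab_a","camera"):
    for d in r.search_frame(t,p)[:4]: print(t,np.round(d["position"],3),round(d["confidence"],2),proj(p,d["position"]).round()[0])
print(r.get_obs()["eef_pos"], p["rvec"],p["tvec"],p["vfov"])
E
```

```text
cap [ 0.556 -0.048  0.028] 0.94 [128.  75.]
cap [ 0.548 -0.163  0.024] 0.93 [223. 122.]
cap [ 0.483 -0.256  0.024] 0.93 [275. 200.]
tabs [ 0.553 -0.154  0.021] 0.83 [218. 115.]
tabs [ 0.555 -0.052  0.027] 0.83 [132.  78.]
tabs [ 0.479 -0.249  0.023] 0.71 [269. 200.]
tab_a [ 0.574 -0.058  0.045] 0.64 [135.  60.]
tab_a [ 0.466 -0.25   0.04 ] 0.56 [266. 214.]
tab_a [ 0.554 -0.177  0.048] 0.54 [235. 123.]
tab_a [ 0.538 -0.046  0.042] 0.54 [117.  91.]
camera [0.557 0.082 0.021] 0.92 [15. 29.]
[ 0.50718019 -0.21833932  0.2314566 ] [-2.41313207  1.63498459  0.21224587] [-0.3898326   0.34559589  0.47769399] 66.99030973782202
```

View pics/w1.png

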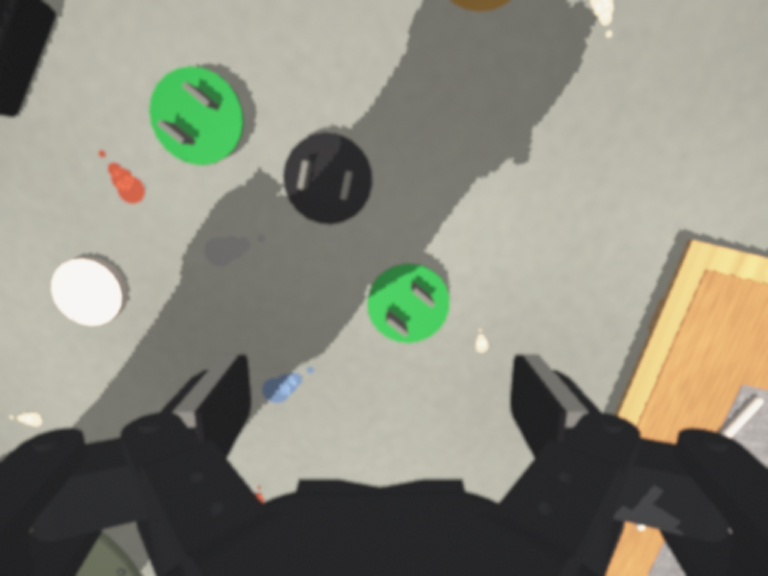

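```bash
python3 - <<'E'
from h import *
p=r.grab_frame("wrist"); im=p["pixels"]
g=cv2.cvtColor(im,cv2.COLOR_RGB2HSV)
# flange: black blob near (219,119)
m=(im.max(2)<70).astype(np.uint8); m[230:]=0
n,l,s,c=cv2.connectedComponentsWithStats(m)
k=l[125,219]; print("lab",k,s[k],c[k])
cs,_=cv2.findContours((l==k).astype(np.uint8),0,1); h=cv2.convexHull(max(cs,key=cv2.contourArea))
P=np.array([back(p,q[0],.026)[:2] for q in cv2.findContours(cv2.fillPoly(np.zeros_like(m),[h],1),0,1)[0][0]]).astype(np.float32)
print("circle",cv2.minEnclosingCircle(P),P.mean(0))
q=l==k; f=cv2.fillPoly(np.zeros_like(m),[h],1)
t=(f>0)&(im.max(2)>75); t=cv2.erode(f,np.ones((9,9)))*t.astype(np.uint8)
n,l,s,c=cv2.connectedComponentsWithStats(t.astype(np.uint8))
for i in range(1,n):
    if s[i][4]>12:
        ys,xs=np.where(l==i); W=np.array([back(p,(x,y),.042)[:2] for x,y in zip(xs,ys)]); e,v=np.linalg.eigh(np.cov(W.T)); print(s[i],c[i],W.mean(0),v[:,1],np.sqrt(12*e))
save(p,"w1c.png",(150,70,290,170),5)
E
```

```text
lab 2 [ 189   88   58   60 2437] [218.27451785 117.23922856]
circle ((0.5491558313369751, -0.15658357739448547), 0.03408004716038704) [ 0.5492966  -0.15664063]
[196 104   9  22 142] [200.16197183 114.35211268] [ 0.54638638 -0.13954706] [-0.99003488 -0.14082236] [0.00726943 0.02215998]
[226 113   7  18  75] [229.21333333 121.64      ] [ 0.55095031 -0.17194462] [-0.9897193  -0.14302345] [0.00458781 0.01929359]
```

View pics/w1c.png

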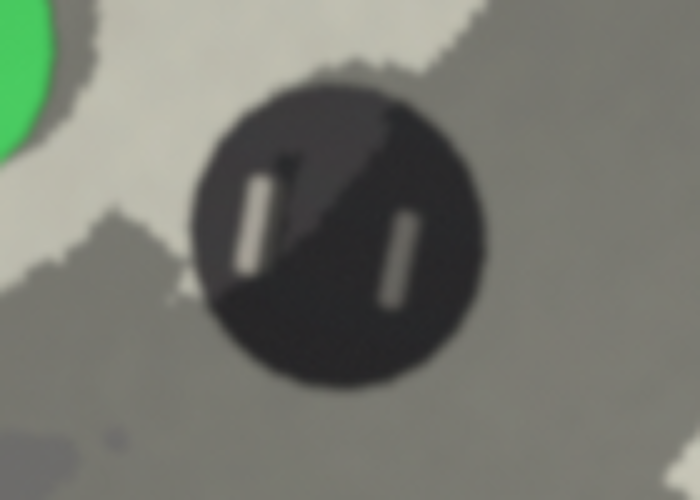

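Close up, the pinched-tab cap at wrist (219,119) is the black one: two grey tabs 32 mm apart on a 68–70 mm flange. Its tab direction is about 8.2° and its centre is about (0.549, -0.156). I'm moving above it.

Emit:
step_arm(steps=[[0.8,-0.55,0.3,0,0,0,0.18],[0.8,-0.55,0.8,0,0,0,0.18],[0,0,0.8,0,0,1,0.18],[0,0,0.8,0,0,1,0.18],[0,0,0.4,0,0,1,0.18],[0,0,0,0,0,0.6,0.18],[0,0,0,0,0,0,0.18]], squeeze=40)

```text
clock: 3.12
eef_pos: [0.5494, -0.1616, 0.1055]
orientation: [0.003, 0.999, 0.054, 0.001]
force: [0.9, -0.2, 0.2]
gripper_width: 0.588
```

```bash
cat >> h.py <<'E'
from scipy.spatial.transform import Rotation as Ro
def pose():
    o=r.get_obs(); w,x,y,z=o["orientation"]; return o,Ro.from_quat([x,y,z,w])
def to(xyz,yaw):
    "tool-frame move (units of 0.04 m, 4 deg) to TCP xyz pointing down with tool x at yaw deg"
    o,R=pose(); a=np.radians(yaw); G=np.c_[[np.cos(a),np.sin(a),0],[np.sin(a),-np.cos(a),0],[0,0,-1]]
    m=R.as_matrix(); print("t",o["clock"],"pos",o["eef_pos"].round(4),"F",o["force"].round(2),"w",round(o["gripper_width"],3))
    print("shift",(m.T@(np.array(xyz)-o["eef_pos"])/.04).round(3),"turn",(np.degrees(Ro.from_matrix(m.T@G).as_rotvec())/4).round(3))
E
python3 - <<'E'
from h import *
p=r.grab_frame("wrist"); save(p,"w2.png",None,1.5)
to((.549,-.156,.029),8.2)
E
```

```text
t 3.175 pos [ 0.5494 -0.1616  0.1056] F [ 0.24 -0.15 -0.16] w 0.586
shift [ 1.000e-03 -1.520e-01  1.913e+00] turn [ 0.093 -0.032 -0.488]
```

View pics/w2.png

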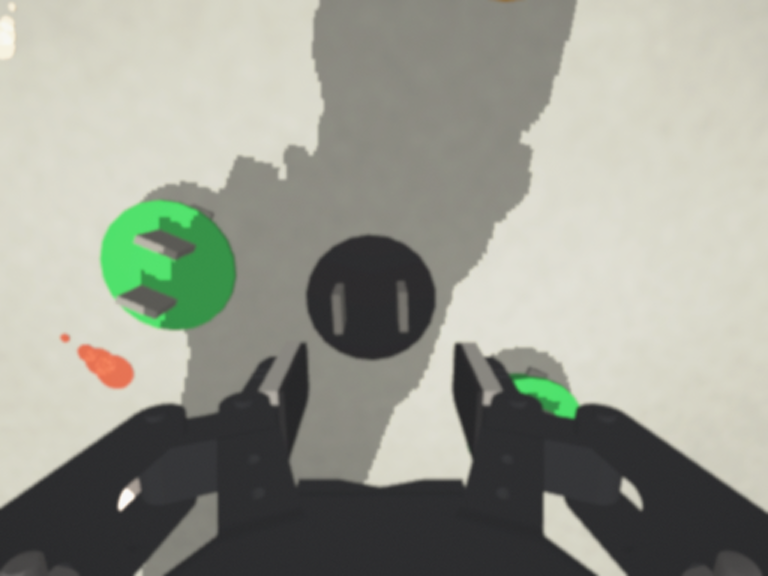

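Wrist view: the black cap is centred at (371,297) with its tabs at (338,309) and (403,306), nearly in line with the jaws. The green cap is clear to the left at (168,264). I'll re-measure quickly.

```bash
python3 - <<'E'
from h import *
p=r.grab_frame("wrist"); im=p["pixels"]
m=(im.max(2)<72).astype(np.uint8); m[242:]=0; m[225:,:206]=0;m[225:,296:]=0
n,l,s,c=cv2.connectedComponentsWithStats(m); k=l[170,248]; print(s[k])
cs,_=cv2.findContours((l==k).astype(np.uint8),0,1); h=cv2.convexHull(max(cs,key=cv2.contourArea))
f=cv2.fillPoly(np.zeros_like(m),[h],1)
P=np.array([back(p,q[0],.026)[:2] for q in cv2.findContours(f,0,1)[0][0]]).astype(np.float32)
print("circle",cv2.minEnclosingCircle(P),P.mean(0))
t=cv2.erode(f,np.ones((9,9)))*(im.max(2)>72).astype(np.uint8)
n,l,s,c=cv2.connectedComponentsWithStats(t)
C=[]
for i in range(1,n):
    if s[i][4]>12:
        ys,xs=np.where(l==i); W=np.array([back(p,(x,y),.042)[:2] for x,y in zip(xs,ys)]); e,v=np.linalg.eigh(np.cov(W.T)); print(s[i],W.mean(0),v[:,1],np.sqrt(12*e))
        C.append(W.mean(0))
to((.549,-.156,.07),8.2)
E
```

```text
[ 205  157   85   82 4935]
circle ((0.5495814681053162, -0.15613596141338348), 0.034046005457639694) [ 0.5501088  -0.15590031]
[265 187   8  35 227] [ 0.55192158 -0.17186269] [-0.98720657 -0.15944648] [0.00491924 0.02577941]
[221 189   9  34 258] [ 0.54753333 -0.14040112] [-0.99588027 -0.09067794] [0.00585135 0.02454407]
t 3.225 pos [ 0.5495 -0.1614  0.1057] F [-0.32 -0.   -0.99] w 0.589
shift [-0.001 -0.142  0.891] turn [ 0.093 -0.037 -0.482]
```

Emit:
step_arm(steps=[[0.02,-0.1,0.4,0.05,-0.02,-0.25,0.18],[0.0,-0.04,0.4,0.03,-0.01,-0.2,0.18],[0,0,0.1,0,0,0,0.18],[0,0,0,0,0,0,0.18]])

```text
clock: 3.72
eef_pos: [0.5499, -0.1556, 0.0677]
orientation: [0.0, 0.997, 0.072, 0.001]
force: [-0.6, 0.7, 0.2]
gripper_width: 0.589
```

```bash
python3 -c "
from h import *
to((.5495,-.156,.029),8)"
```

```text
t 3.725 pos [ 0.5499 -0.1556  0.0677] F [-0.61  0.7   0.23] w 0.589
shift [-0.013  0.008  0.966] turn [ 0.006 -0.016  0.071]
```

Emit:
step_arm(steps=[[0,0,0.5,0,0,0.07,0.18],[0,0,0.3,0,0,0,0.18],[0,0,0.1,0,0,0,0.18],[0,0,0,0,0,0,0.18]])

```text
clock: 4.22
eef_pos: [0.5508, -0.1559, 0.0317]
orientation: [0.0, 0.998, 0.07, 0.001]
force: [-0.2, -0.5, -0.1]
gripper_width: 0.589
```

Emit:
step_arm(steps=[[0,0,0,0,0,0,-0.2],[0,0,0,0,0,0,-1],[0,0,0,0,0,0,-1],[0,0,0,0,0,0,-1],[0,0,0,0,0,0,-1],[0,0,0,0,0,0,-1]])

```text
clock: 4.97
eef_pos: [0.5519, -0.1562, 0.0343]
orientation: [0.001, 0.998, 0.07, 0.003]
force: [-0.4, 0.1, -1.1]
gripper_width: 0.262
```

Emit:
step_arm(steps=[[0,0,-0.3,0,0,0,-1],[0,0,-0.8,0,0,0,-1],[0,0,-1,0,0,0,-1],[0,0,-1,0,0,0,-1],[0,0,-1,0,0,0,-1],[0,0,-0.6,0,0,0,-1],[0,0,0,0,0,0,-1]])

```text
clock: 5.85
eef_pos: [0.5504, -0.1558, 0.2329]
orientation: [0.001, 0.998, 0.07, 0.004]
force: [-0.2, 0.1, -1.2]
gripper_width: 0.258
```

```bash
python3 - <<'E'
from h import *
p=r.grab_frame("wrist"); s=r.grab_frame("scene"); t=r.grab_frame("top")
a=cv2.resize(p["pixels"],(400,300)); 
o=r.get_obs(); u=proj(s,o["eef_pos"])[0].astype(int); x,y=max(u[0]-40,0),max(u[1]-50,0)
b=cv2.resize(s["pixels"][y:y+90,x:x+120],(400,300),interpolation=cv2.INTER_CUBIC)
# camera crops: scene and top
c=cv2.resize(s["pixels"][125:185+20,225:225+106],(400,300),interpolation=cv2.INTER_CUBIC)
v=(178,199); d=cv2.resize(t["pixels"][154:244,118:238],(400,300),interpolation=cv2.INTER_CUBIC)
cv2.imwrite("pics/m3.png",np.vstack([np.hstack([a,b]),np.hstack([c,d])])[:,:,::-1])
print(u,x,y); to((.5495,-.156,.2),8); print(s["rvec"],s["tvec"])
for n,q in(("w",p),("s",s),("t",t)):
  for k in("camera","lens_axis","cap"):
    for e in r.search_frame(k,q)[:3]: print(n,k,np.round(e["position"],3),round(e["confidence"],2))
E
```

```text
[190 172] 150 122
t 6.0 pos [ 0.5493 -0.1555  0.2299] F [ 0.35 -0.37 -0.52] w 0.258
shift [0.001 0.012 0.749] turn [ 0.017 -0.044  0.002]
[ 2.0099099   0.90634547 -0.4770676 ] [-0.37886881 -0.1605594   1.54263285]
w camera [0.561 0.091 0.042] 0.77
w camera [0.395 0.01  0.008] 0.3
w lens_axis [0.566 0.093 0.046] 0.68
w cap [ 0.483 -0.26   0.022] 0.58
w cap [ 0.556 -0.158  0.224] 0.57
s camera [0.584 0.122 0.05 ] 0.71
s lens_axis [0.582 0.119 0.052] 0.93
s cap [ 0.49  -0.258  0.025] 0.82
s cap [ 0.568 -0.06   0.027] 0.77
s cap [ 0.558 -0.161  0.227] 0.62
t camera [0.561 0.139 0.057] 0.9
t lens_axis [0.555 0.135 0.059] 0.73
t cap [ 0.474 -0.242  0.028] 0.82
t cap [ 0.532 -0.146  0.227] 0.74
t cap [ 0.557 -0.047  0.028] 0.64
```

View pics/m3.png

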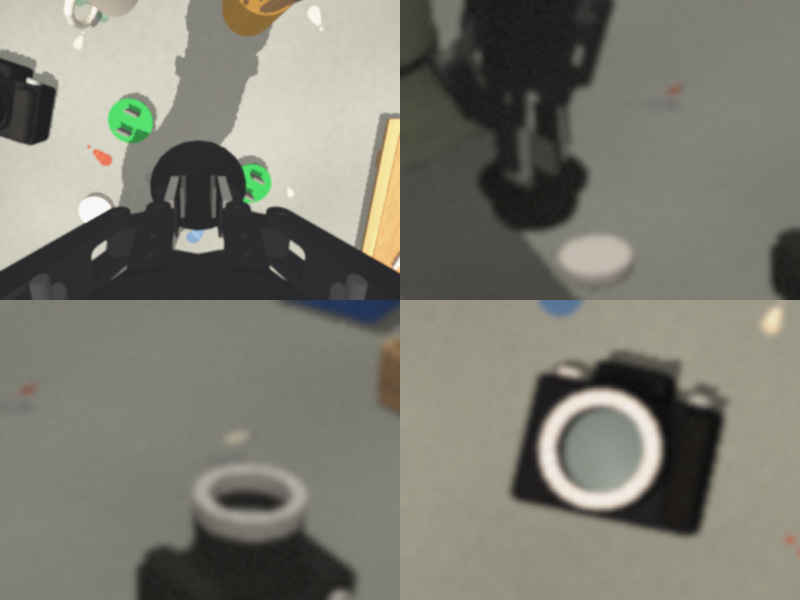

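The cap is held squarely by both tabs. In the top image the lens rim is at about (178,199); in the scene image at about (291,176). I'll move beside it for a close look.

Emit:
step_arm(steps=[[-0.15,-0.6,0,0,0,0,-1],[-0.15,-0.95,0,0,0,0,-1],[-0.15,-0.95,0,0,0,0,-1],[-0.15,-0.95,0,0,0,0,-1],[-0.15,-0.95,0,0,0,0,-1],[-0.15,-0.95,0,0,0,0,-1],[-0.15,-0.95,0,0,0,0,-1],[-0.15,-0.3,0,0,0,0,-1],[0,0,0,0,0,0,-1]])

```text
clock: 7.58
eef_pos: [0.4631, 0.1061, 0.2294]
orientation: [0.001, 0.998, 0.069, 0.002]
force: [-0.2, -0.8, -0.3]
gripper_width: 0.262
```

```bash
python3 - <<'E'
from h import *
P=[r.grab_frame(n) for n in("wrist","scene","top")]
p,s,t=P
a=cv2.resize(p["pixels"],(512,384)); b=cv2.resize(s["pixels"][150:222,245:341],(288,192+24),interpolation=cv2.INTER_CUBIC); c=cv2.resize(t["pixels"][163:235,130:226],(288,216),interpolation=cv2.INTER_CUBIC)
bc=np.vstack([b,c]); a=cv2.copyMakeBorder(a,0,48,0,0,0)
cv2.imwrite("pics/m4.png",np.hstack([a,bc])[:,:,::-1])
cv2.imwrite("pics/w4raw.png",p["pixels"][:,:,::-1])
import pickle; pickle.dump(P,open("P.pkl","wb"))
to((.555,.14,.2),8)
for z in(.10,.108,.116): print([proj(q,[.555,.14,z])[0].round(1) for q in P])
E
```

```text
t 7.725 pos [0.4637 0.1048 0.2293] F [-0.97  0.73 -0.51] w 0.261
shift [ 2.376 -0.563  0.744] turn [ 0.025 -0.065 -0.051]
[array([230.1,  79.4]), array([288.9, 178.8]), array([180.6, 198.3])]
[array([229.4,  78.3]), array([289. , 176.1]), array([180. , 198.1])]
[array([228.6,  77.1]), array([289.2, 173.5]), array([179.4, 197.9])]
```

View pics/m4.png

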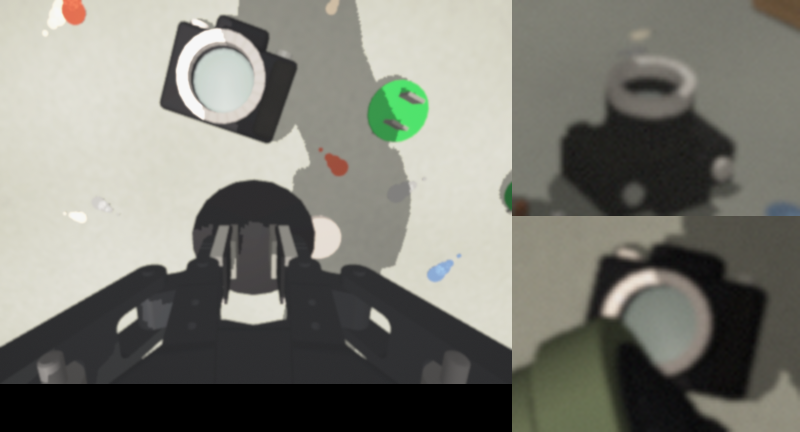

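```bash
cat > fit.py <<'E'
from h import *
from scipy.optimize import least_squares
def edges(p,c,rad,sgn,ang,win=.006):
    "sub-pixel edge points near the projected circle (centre c, radius rad); sgn -1: bright inside"
    g=cv2.GaussianBlur(cv2.cvtColor(p["pixels"],cv2.COLOR_RGB2GRAY).astype(np.float32),(0,0),.8)
    rr=np.linspace(rad-win,rad+win,61); pts=[]; st=[]
    for a in ang:
        X=np.c_[c[0]+rr*np.cos(a),c[1]+rr*np.sin(a),np.full(61,c[2])]; uv=proj(p,X).astype(np.float32)
        v=cv2.remap(g,uv[:,:1],uv[:,1:],cv2.INTER_LINEAR).ravel(); d=sgn*np.gradient(v); i=np.argmax(d)
        if 1<i<59 and d[i]>.6: pts.append(uv[i]); st.append(a)
    return np.array(pts),np.array(st)
def fit(obs,c,fixz=False):
    "obs: list of (picture, radius, sgn, angles, win)"
    c=np.array(c,float)
    for w in(1,.6,.4,.3):
        E=[(p,R)+edges(p,c,R,s,a,win*w) for p,R,s,a,win in obs]
        def res(x):
            cc=np.r_[x,c[2]] if fixz else x; o=[]
            for p,R,uv,a in E:
                if len(uv)==0: continue
                f=np.linspace(0,2*np.pi,361); q=proj(p,np.c_[cc[0]+R*np.cos(f),cc[1]+R*np.sin(f),np.full(361,cc[2])])
                ce=q[:-1].mean(0); th=np.unwrap(np.arctan2(*(q-ce).T[::-1])); rh=np.hypot(*(q-ce).T)
                if th[-1]<th[0]: th,rh=th[::-1],rh[::-1]
                t=np.arctan2(*(uv-ce).T[::-1]); t=(t-th[0])%(2*np.pi)+th[0]
                o.append(np.hypot(*(uv-ce).T)-np.interp(t,th,rh))
            return np.concatenate(o)
        s=least_squares(res,c[:2] if fixz else c,loss="soft_l1",f_scale=.4); c=np.r_[s.x,c[2]] if fixz else s.x
    return c,np.sqrt(np.median(res(s.x)**2)),[len(e[2]) for e in E]
E
python3 - <<'E'
from fit import *
import pickle; w,s,t=pickle.load(open("P.pkl","rb"))
al=np.linspace(0,2*np.pi,90,endpoint=False)
R=cv2.Rodrigues(np.array(w["rvec"],float))[0]; print("cam",-R.T@np.array(w["tvec"]).ravel())
i=(.558,.143,.106)
for nm,ob in {"w outer":[(w,.038,-1,al,.006)],"w inner":[(w,.029,-1*-1,al,.004)],"s outer+w outer":[(w,.038,-1,al,.006),(s,.038,-1,al,.006)]}.items():
    print(nm,*fit(ob,i))
    for z in(.1,.104,.108,.112,.116): print("  z",z,*fit(ob,(i[0],i[1],z),True))
o=r.get_obs(); e=o["eef_pos"]; zf=e[2]-.0083
fr=np.radians(8)+np.linspace(-1.2,1.2,50)
print("eef",e,"cap flange",*fit([(w,.035,1,fr,.006)],(e[0],e[1],zf),True))
E
```

```text
cam [0.52777701 0.1160342  0.37074932]
w outer [0.55461438 0.14797267 0.10707152] 0.1984723999068832 [90]
  z 0.1 [0.55592702 0.1492713  0.1       ] 1.0561814705591743 [81]
  z 0.104 [0.5550436  0.14838417 0.104     ] 0.5611869000258565 [90]
  z 0.108 [0.5544518  0.14784137 0.108     ] 0.2555967636634288 [90]
  z 0.112 [0.55377477 0.14733011 0.112     ] 0.8613841295601743 [88]
  z 0.116 [0.55250032 0.14685595 0.116     ] 1.1455651338032453 [75]
w inner [0.5551535  0.14809881 0.09928107] 0.27884564990551297 [55]
  z 0.1 [0.5551378  0.14794421 0.1       ] 0.2706457561249991 [57]
  z 0.104 [0.55411166 0.14729982 0.104     ] 0.3232483029464277 [52]
  z 0.108 [0.5532915  0.14664277 0.108     ] 0.3984232473686049 [47]
  z 0.112 [0.55258755 0.14575927 0.112     ] 0.4605966316801755 [43]
  z 0.116 [0.55255373 0.14421597 0.116     ] 0.6405476258552117 [42]
s outer+w outer [0.55460241 0.14801767 0.10701643] 0.2469630912287572 [90, 0]
  z 0.1 [0.55602173 0.14899027 0.1       ] 0.9677224937727137 [78, 0]
  z 0.104 [0.55499251 0.14825249 0.104     ] 0.5895123165566388 [90, 0]
  z 0.108 [0.55452203 0.14784681 0.108     ] 0.25537167606154915 [90, 0]
  z 0.112 [0.55380628 0.1472368  0.112     ] 0.8399983578249746 [89, 0]
  z 0.116 [0.55243085 0.14690958 0.116     ] 1.1591477883465569 [72, 0]
eef [0.46373249 0.10484596 0.22934648] cap flange [0.46034623 0.10646337 0.22104648] 0.5235048899488635 [50]
```

Emit:
step_arm(steps=[[0.6,-0.17,0,0.02,-0.04,0,-1],[0.6,-0.17,0,0,-0.02,0,-1],[0.6,-0.17,0,0,0,0,-1],[0.6,-0.17,0,0,0,0,-1],[0.1,0,0.6,0,0,0,-1],[0,0,0.6,0,0,0,-1],[0,0,0.4,0,0,0,-1],[0,0,0,0,0,0,-1]])

```text
clock: 8.72
eef_pos: [0.5662, 0.1362, 0.1629]
orientation: [0.002, 0.998, 0.061, 0.0]
force: [-0.8, 1.5, -0.4]
gripper_width: 0.259
```

```bash
cat > close.py <<'E'
from fit import *
w=r.grab_frame("wrist"); save(w,"w5.png",(100,80,400,300),2.5)
o,Rt=pose(); e=o["eef_pos"]; fr=np.radians(8)+np.linspace(-1.2,1.2,60)
cf,m,n=fit([(w,.035,1,fr,.003)],(e[0],e[1],e[2]-.0083),True); print("flange",cf,m,n)
for z in (.105,.107,.109):
    cl,m,n=fit([(w,.038,-1,fr,.005)],(.556,.147,z),True); print("rim",cl,m,n, "lens-cap tool units",(Rt.as_matrix().T@np.r_[(cl-cf)[:2],0]/.04).round(3))
to((.558,.1463,.155),8)
E
python3 close.py
```

```text
flange [0.56369373 0.13640595 0.15534919] 0.4094759976656838 [38]
rim [0.55806011 0.14752657 0.105     ] 0.3806184424343005 [50] lens-cap tool units [-0.106 -0.293 -0.001]
rim [0.55839006 0.14731683 0.107     ] 0.2776054085246926 [49] lens-cap tool units [-0.098 -0.287 -0.001]
rim [0.55871418 0.14713541 0.109     ] 0.40904190410658003 [49] lens-cap tool units [-0.091 -0.281 -0.001]
t 8.775 pos [0.5665 0.1363 0.1636] F [-0.38 -0.97 -0.88] w 0.258
shift [-0.18  -0.274  0.215] turn [ 0.044 -0.022 -0.24 ]
```

View pics/w5.png

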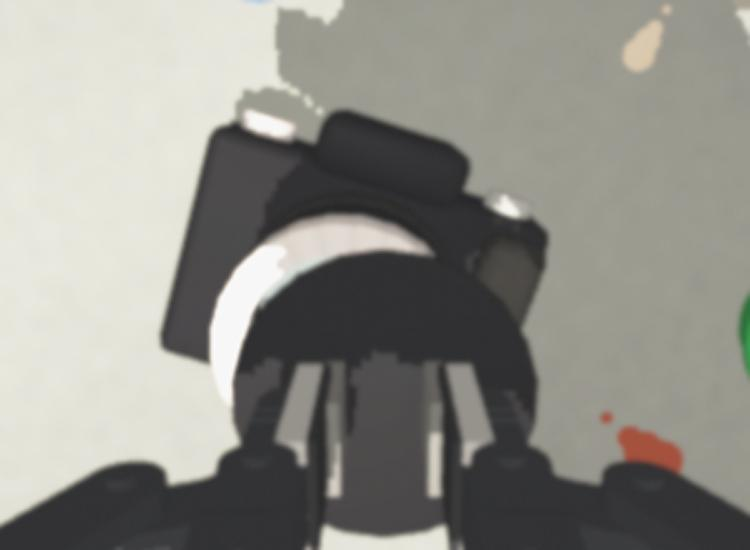

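Emit:
step_arm(steps=[[-0.14,-0.26,0.08,0.03,0,0,-1],[0,0,0,0,0,0,-1],[0,0,0,0,0,0,-1]])

```text
clock: 9.15
eef_pos: [0.5599, 0.1471, 0.1622]
orientation: [-0.0, 0.998, 0.061, 0.002]
force: [0.4, 0.2, -0.1]
gripper_width: 0.258
```

```bash
python3 close.py
```

```text
flange [0.55716907 0.14725583 0.15388069] 0.34952124112237193 [48]
rim [0.55719511 0.14855097 0.105     ] 0.6476853412609955 [59] lens-cap tool units [ 0.005 -0.032  0.   ]
rim [0.55747115 0.14849853 0.107     ] 0.8317009491868674 [59] lens-cap tool units [ 0.011 -0.03   0.   ]
rim [0.55769321 0.14835334 0.109     ] 0.8823418005258289 [58] lens-cap tool units [ 0.016 -0.026  0.   ]
t 9.2 pos [0.5599 0.1472 0.1622] F [ 0.28  0.62 -0.47] w 0.258
shift [-0.05   0.016  0.179] turn [ 0.002 -0.061 -0.237]
```

View pics/w5.png

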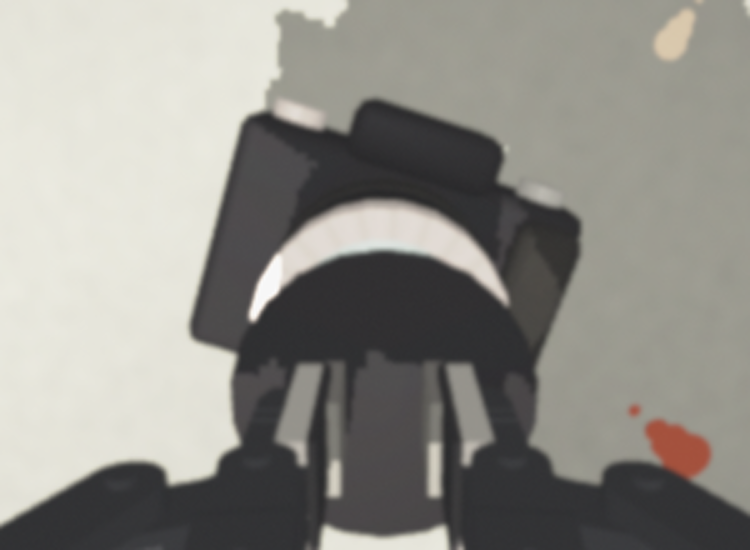

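```bash
python3 - <<'E'
from h import *
w=r.grab_frame("wrist"); o,Rt=pose()
for row in range(156,184):
    b=back(w,(254,row),.107); print(row,w["pixels"][row,254],((Rt.as_matrix().T@(b-o["eef_pos"]))[:2]*1000).round(1))
E
```

```text
156 [43 42 43] [38.4 -0.4]
157 [41 41 42] [37.8 -0.4]
158 [51 50 50] [37.1 -0.4]
159 [89 86 83] [36.4 -0.4]
160 [135 129 124] [35.7 -0.4]
161 [167 159 152] [35.  -0.4]
162 [186 177 170] [34.3 -0.4]
163 [208 199 190] [33.6 -0.4]
164 [221 215 206] [33.  -0.4]
165 [225 218 212] [32.3 -0.4]
166 [225 219 212] [31.6 -0.4]
167 [226 219 213] [30.9 -0.4]
168 [225 219 212] [30.2 -0.4]
169 [225 219 212] [29.5 -0.4]
170 [225 219 213] [28.8 -0.4]
171 [225 218 213] [28.1 -0.4]
172 [225 218 212] [27.4 -0.4]
173 [225 218 212] [26.7 -0.4]
174 [225 219 213] [26.  -0.4]
175 [224 221 215] [25.3 -0.4]
176 [223 225 220] [24.6 -0.4]
177 [221 226 222] [23.9 -0.4]
178 [213 219 214] [23.2 -0.4]
179 [171 179 173] [22.5 -0.4]
180 [110 114 112] [21.8 -0.4]
181 [63 63 64] [21.1 -0.4]
182 [51 50 52] [20.4 -0.4]
183 [49 48 50] [19.6 -0.4]
```

The rim's inner and outer edges put the lens about 1.5 mm behind the cap in tool x and about 1 mm off in -y. I'll correct that, then lower gently.

Emit:
step_arm(steps=[[-0.04,-0.02,0.1,0,-0.05,0,-1],[0,0,0.1,0,0,0,-1],[0,0,0.1,0,0,0,-1],[0,0,0,0,0,0,-1]])

```text
clock: 9.75
eef_pos: [0.5581, 0.1474, 0.149]
orientation: [0.0, 0.998, 0.061, 0.0]
force: [0.3, 0.2, -0.3]
gripper_width: 0.259
```

Emit:
step_arm(steps=[[0,0,0.05,0,0,0,-1],[0,0,0.05,0,0,0,-1],[0,0,0.05,0,0,0,-1]])

```text
clock: 10.12
eef_pos: [0.5583, 0.1474, 0.1428]
orientation: [0.0, 0.998, 0.061, 0.0]
force: [-0.5, 0.2, -1.0]
gripper_width: 0.258
```

Emit:
step_arm(steps=[[0,0,0.04,0,0,0,-1],[0,0,0.04,0,0,0,-1]])

```text
clock: 10.38
eef_pos: [0.5583, 0.1474, 0.1394]
orientation: [0.0, 0.998, 0.061, 0.0]
force: [-0.8, 0.1, -1.0]
gripper_width: 0.255
```

Emit:
step_arm(steps=[[0,0,0.04,0,0,0,-1]])

```text
clock: 10.5
eef_pos: [0.5582, 0.1474, 0.1376]
orientation: [0.0, 0.998, 0.061, 0.0]
force: [0.9, 0.2, -1.1]
gripper_width: 0.255
```

Emit:
step_arm(steps=[[0,0,0.03,0,0,0,-1]])

```text
clock: 10.62
eef_pos: [0.5583, 0.1474, 0.1364]
orientation: [0.0, 0.998, 0.061, 0.0]
force: [-0.2, -0.2, -0.8]
gripper_width: 0.258
```

Emit:
step_arm(steps=[[0,0,0.03,0,0,0,-1]])

```text
clock: 10.75
eef_pos: [0.5583, 0.1474, 0.1351]
orientation: [0.0, 0.998, 0.061, 0.0]
force: [-0.0, 0.6, 0.1]
gripper_width: 0.259
```

Emit:
step_arm(steps=[[0,0,0.03,0,0,0,-1]])

```text
clock: 10.88
eef_pos: [0.5583, 0.1474, 0.1338]
orientation: [0.0, 0.998, 0.061, 0.0]
force: [0.8, -0.0, -0.6]
gripper_width: 0.257
```

Emit:
step_arm(steps=[[0,0,0.04,0,0,0,-1],[0,0,0.04,0,0,0,-1]])

```text
clock: 11.12
eef_pos: [0.5583, 0.1474, 0.1304]
orientation: [0.0, 0.998, 0.061, 0.0]
force: [0.8, -0.2, -0.2]
gripper_width: 0.257
```

Emit:
step_arm(steps=[[0,0,0.04,0,0,0,-1],[0,0,0.04,0,0,0,-1]])

```text
clock: 11.38
eef_pos: [0.5583, 0.1474, 0.127]
orientation: [0.0, 0.998, 0.061, 0.0]
force: [0.7, -0.0, -0.6]
gripper_width: 0.262
```

Emit:
step_arm(steps=[[0,0,0.04,0,0,0,-1]])

```text
clock: 11.5
eef_pos: [0.5583, 0.1474, 0.1252]
orientation: [0.0, 0.998, 0.061, 0.0]
force: [0.2, -0.5, -0.4]
gripper_width: 0.258
```

No side forces, so the plug is inside the bore. I'm creeping down to the rim.

Emit:
step_arm(steps=[[0,0,0.03,0,0,0,-1],[0,0,0.02,0,0,0,-1]])

```text
clock: 11.75
eef_pos: [0.5583, 0.1474, 0.1231]
orientation: [0.0, 0.998, 0.061, 0.0]
force: [-0.2, -0.2, -0.4]
gripper_width: 0.257
```

Emit:
step_arm(steps=[[0,0,0.02,0,0,0,-1],[0,0,0.02,0,0,0,-1]])

```text
clock: 12.0
eef_pos: [0.5583, 0.1474, 0.1214]
orientation: [0.0, 0.998, 0.061, 0.0]
force: [0.9, -0.3, -1.1]
gripper_width: 0.258
```

Emit:
step_arm(steps=[[0,0,0.02,0,0,0,-1]])

```text
clock: 12.12
eef_pos: [0.5583, 0.1474, 0.1205]
orientation: [0.0, 0.998, 0.061, 0.0]
force: [-0.0, 0.4, -1.0]
gripper_width: 0.264
```

Emit:
step_arm(steps=[[0,0,0.02,0,0,0,-1]])

```text
clock: 12.25
eef_pos: [0.5583, 0.1474, 0.1197]
orientation: [0.0, 0.998, 0.061, 0.0]
force: [-0.1, -0.3, -0.4]
gripper_width: 0.259
```

Emit:
step_arm(steps=[[0,0,0.02,0,0,0,-1]])

```text
clock: 12.38
eef_pos: [0.5583, 0.1474, 0.1189]
orientation: [0.0, 0.998, 0.061, 0.0]
force: [-0.8, -0.4, -0.0]
gripper_width: 0.257
```

Emit:
step_arm(steps=[[0,0,0.02,0,0,0,-1]])

```text
clock: 12.5
eef_pos: [0.5583, 0.1474, 0.118]
orientation: [0.0, 0.998, 0.061, 0.0]
force: [-0.1, 0.4, -0.5]
gripper_width: 0.256
```

Emit:
step_arm(steps=[[0,0,0.015,0,0,0,-1]])

```text
clock: 12.62
eef_pos: [0.5583, 0.1474, 0.1173]
orientation: [0.0, 0.998, 0.061, 0.0]
force: [-0.6, 0.8, -0.7]
gripper_width: 0.262
```

Emit:
step_arm(steps=[[0,0,0.015,0,0,0,-1]])

```text
clock: 12.75
eef_pos: [0.5583, 0.1474, 0.1167]
orientation: [0.0, 0.998, 0.061, 0.0]
force: [-0.3, -0.3, -1.1]
gripper_width: 0.262
```

Emit:
step_arm(steps=[[0,0,0.015,0,0,0,-1]])

```text
clock: 12.88
eef_pos: [0.5583, 0.1474, 0.116]
orientation: [0.0, 0.998, 0.061, 0.0]
force: [0.3, -0.7, 0.1]
gripper_width: 0.261
```

Emit:
step_arm(steps=[[0,0,0.015,0,0,0,-1]])

```text
clock: 13.0
eef_pos: [0.5583, 0.1474, 0.1155]
orientation: [0.0, 0.998, 0.061, 0.0]
force: [-1.6, -1.0, 9.1]
gripper_width: 0.257
```

Emit:
step_arm(steps=[[0,0,0.015,0,0,0,-1]])

```text
clock: 13.12
eef_pos: [0.5584, 0.1475, 0.1154]
orientation: [0.0, 0.998, 0.061, 0.0]
force: [-5.5, -1.5, 17.0]
gripper_width: 0.257
```

Emit:
step_arm(steps=[[0,0,0.015,0,0,0,-1]])

```text
clock: 13.25
eef_pos: [0.5584, 0.1474, 0.1154]
orientation: [0.0, 0.998, 0.061, 0.001]
force: [-5.2, -0.5, 12.8]
gripper_width: 0.257
```

Contact at TCP z 0.1155 with a 17 N peak, below the 20 N limit. I'll relax and look.

Emit:
step_arm(steps=[[0,0,-0.005,0,0,0,-1]])

```text
clock: 13.38
eef_pos: [0.5585, 0.1474, 0.1159]
orientation: [0.0, 0.998, 0.061, 0.001]
force: [-0.6, -0.1, -0.6]
gripper_width: 0.258
```

```bash
python3 - <<'E'
from h import *
w=r.grab_frame("wrist"); s=r.grab_frame("scene")
a=cv2.resize(w["pixels"][60:300,90:410],(400,300),interpolation=cv2.INTER_CUBIC); b=cv2.resize(s["pixels"][145:220,240:340],(400,300),interpolation=cv2.INTER_CUBIC)
cv2.imwrite("pics/m6.png",np.hstack([a,b])[:,:,::-1]); o=r.get_obs(); print(o["clock"],o["force"],o["ft_torque"],o["eef_pos"])
E
```

```text
13.475 [ 0.21592513  0.76851758 -0.66279141] [ 0.03032011 -0.01289929 -0.01190464] [0.55849309 0.14744517 0.11572445]
```

View pics/m6.png

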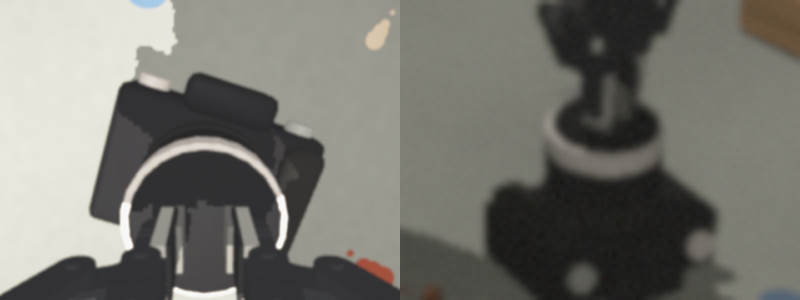

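The flange sits concentric on the rim all round, in both the wrist view at about (205,215) and the scene view at about (605,135). I'm pressing very lightly and releasing.

Emit:
step_arm(steps=[[0,0,0.012,0,0,0,-1],[0,0,0.002,0,0,0,-0.2],[0,0,0,0,0,0,0.1],[0,0,0,0,0,0,0.18],[0,0,0,0,0,0,0.18],[0,0,0,0,0,0,0.18]])

```text
clock: 14.22
eef_pos: [0.5586, 0.1475, 0.1151]
orientation: [0.0, 0.998, 0.061, 0.001]
force: [0.4, 0.1, -0.1]
gripper_width: 0.597
```

Emit:
step_arm(steps=[[0,0,-0.2,0,0,0,0.18],[0,0,-0.6,0,0,0,0.18],[-0.3,0,-0.8,0,0,0,0.18],[-0.6,0,-0.8,0,0,0,0.18],[0,0,0,0,0,0,0.18],[0,0,0,0,0,0,0.18]])

```text
clock: 14.98
eef_pos: [0.5221, 0.1431, 0.2159]
orientation: [-0.0, 0.998, 0.061, 0.001]
force: [1.4, -0.5, -0.0]
gripper_width: 0.587
```

```bash
cat > fin.py <<'E'
from fit import *
w=r.grab_frame("wrist"); s=r.grab_frame("scene"); t=r.grab_frame("top")
u=proj(w,(.556,.148,.11))[0].astype(int); x=int(np.clip(u[0]-60,0,392)); y=int(np.clip(u[1]-60,0,294))
a=cv2.resize(w["pixels"][y:y+90+20,x:x+147],(400,300),interpolation=cv2.INTER_CUBIC); b=cv2.resize(s["pixels"][145:220,240:340],(400,300),interpolation=cv2.INTER_CUBIC)
cv2.imwrite("pics/m7.png",np.hstack([a,b])[:,:,::-1]); print(u)
al=np.linspace(0,2*np.pi,90,endpoint=False)
for z in(.105,.1075,.110): print("flange",*fit([(w,.035,1,al,.003)],(.556,.148,z),True),"rim",*fit([(w,.038,-1,al,.003)],(.556,.148,z-.004),True))
for n,q in(("w",w),("s",s),("t",t)):
  for k in("cap","tab_a"):
    for e in r.search_frame(k,q)[:4]: print(n,k,np.round(e["position"],3),round(e["confidence"],2))
print(r.get_obs()["force"],r.get_obs()["eef_pos"])
E
python3 fin.py
```

```text
[253 152]
flange [0.55528578 0.14780317 0.105     ] 0.5223732515312981 [64] rim [0.55571521 0.14811971 0.101     ] 0.4133833680320797 [56]
flange [0.55514973 0.14798535 0.1075    ] 0.6348067291483491 [56] rim [0.55549229 0.14817419 0.1035    ] 0.3966030104488638 [59]
flange [0.55490947 0.14763459 0.11      ] 0.4808251491858684 [47] rim [0.55530586 0.14824685 0.106     ] 0.24479547404726004 [70]
w cap [0.559 0.141 0.103] 0.97
w cap [ 0.557 -0.044  0.025] 0.58
w tab_a [ 0.571 -0.054  0.047] 0.73
w tab_a [0.559 0.13  0.128] 0.66
w tab_a [ 0.542 -0.043  0.049] 0.61
w tab_a [0.554 0.16  0.132] 0.45
s cap [ 0.494 -0.26   0.028] 0.94
s cap [0.559 0.142 0.108] 0.82
s cap [ 0.568 -0.06   0.024] 0.61
s tab_a [ 0.569 -0.055  0.04 ] 0.65
s tab_a [ 0.496 -0.263  0.037] 0.61
s tab_a [ 0.459 -0.25   0.04 ] 0.43
t cap [ 0.474 -0.256  0.03 ] 0.79
t cap [0.57  0.136 0.109] 0.78
t cap [ 0.558 -0.047  0.027] 0.72
[ 0.9794467  -0.27942438 -0.05264773] [0.52185506 0.14311366 0.21548232]
```

View pics/m7.png

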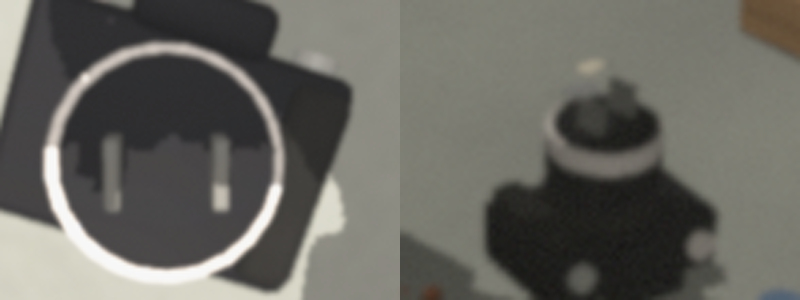

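```bash
python3 -c "
from h import *
print(r.finish_job(), r.get_obs()['clock'])"
```

```text
the job is handed in; nothing more can be done
the job is handed in; nothing more can be done
```

The black cap, not the green look-alikes, is in the lens and appears latched flush. I handed the job in at about 15 s of the 48 s.

- **Seating:** I pinched the cap by its tabs and lowered it through the bore with almost no side force until the flange met the rim. The highest contact force I read was 17 N against the 20 N limit, sampled at the end of each move. The last light press, made while I opened the fingers, gave no reading above 1 N.
- **Last look:** The flange is concentric with the rim to within 1 mm all round. The tabs are about 31–32 mm apart between centres. That is their sprung-out spacing, so the hooks must be below the bore. The gripper is clear above the lens, the force reads near zero, and I saw no sign that anything else on the table had been touched.
- **Disagreements:** The image put the rim about 3 mm higher than where I felt contact, and I trusted contact. A close-up lens fit was biased along x by the visible barrel side, so I corrected it from the rim's edges. I didn't tug on the cap to test the latch.

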